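# Second staggered course of bar blanks on the packing turntable

### The job

Two aluminium bar blanks, a long one and a half-length one, lie end to end on the round turntable with a finger-wide gap (12 mm) between them. Lay the loose long blank and the loose half-length blank of the same section flat on top of them as a second course, in the reverse order, so that the long blank bridges the gap below and the half blank covers the rest with the same gap between, the ends and sides of both courses about flush. Leave the lower two where they are.

Things in the scene. Friction and masses are not known exactly. Their poses are not given: they have to be found in the camera images.
- lower_full: The long blank of the first course: plain aluminium block 120 (own x) x 40 (own y) x 30 mm high (own z), origin at the centre of its underside. Lies loose on a round dark turntable (fixed; diameter 236 mm, top 30 mm above the work surface, any yaw). Its own +x points to the lower half blank. About 0.39 kg.
- lower_half: The half-length blank of the first course: plain aluminium block 54 (own x) x 40 (own y) x 30 mm high (own z), origin at the centre of its underside. Lies loose on the turntable in line with the long one, centre 99 mm from the long one's along the long one's +x, a 12 mm gap between them. About 0.17 kg.
- loose_full: Long blank to lay: plain aluminium block 120 (own x) x 40 (own y) x 30 mm high (own z), origin at the centre of its underside. Flat on the work surface left or right of the turntable, any yaw. 0.27 to 0.53 kg. Its place, leaving a 12 mm gap, is with its centre 66 mm along +x of the lower long blank's, underside 30 mm above that one's. A 12 mm thin bar and a bored block nearby are not wanted.
- loose_half: Half-length blank to lay: plain aluminium block 54 (own x) x 40 (own y) x 30 mm high (own z), origin at the centre of its underside. Flat on the work surface on the turntable's other side, any yaw. 0.12 to 0.24 kg. Its place: over the outer half of the lower long blank, centre 33 mm along -x of that one's, underside 30 mm above that one's, its 54 mm side along the course.
Things that resemble listed ones, but are neither listed nor needed, are in the scene too. What is shaped like the lower_half but green is not meant. What is shaped like the lower_full but yellow is not meant.

How it is judged (in metres and radians):
At the end, for the whole second after the job is handed in: The loose long and half blank lie at rest and flat on the first course, long over the gap and half over the rest, each within 15 mm lengthwise and 13 mm sideways of flush and parallel within 0.19 rad; the lower two are within 20 mm of where they began, still in line to the same tolerances (x of loose_full in the frame of lower_full between 0.051 and 0.081 m and y of loose_full in the frame of lower_full between -0.013 and 0.013 m and z of loose_full in the frame of lower_full between 0.022 and 0.038 m and angle between the x axis of each of loose_full, loose_half, lower_half and the x axis of lower_full, either way round below 0.19 rad and angle between each of loose_full, loose_half, lower_half's own z axis and vertical below 0.1 rad and linear speed of each of loose_full, loose_half, lower_half below 0.02 m/s and x of loose_half in the frame of lower_full between -0.048 and -0.018 m and y of loose_half in the frame of lower_full between -0.013 and 0.013 m and z of loose_half in the frame of lower_full between 0.022 and 0.038 m and x of lower_half in the frame of lower_full between 0.084 and 0.114 m and y of lower_half in the frame of lower_full between -0.013 and 0.013 m and z of lower_half in the frame of lower_full between -0.008 and 0.008 m and distance of each of lower_full, lower_half from where it was at the start of the episode below 0.02 m); the robot touches nothing.
It also fails if it takes over 51 s, if anything falls off the work surface, if the arm or the gripper's body presses on something with over 40 N, if the wrist force passes 120 N, or if a joint passes its speed limit or range.

### The arm

A 7-joint arm with a two-finger parallel gripper is mounted at the origin on the work surface. World frame = base frame: x ahead of the robot, y to its left, z up, the work surface at z = 0. Lengths are in mm, angles in rad, forces in N, time in s.
With the tool pointing down it reaches from about 400 to 875 mm from the base axis. Payload 4.4 kg.
Tool frame: the origin (TCP) lies where the fingers leave the gripper's body, on its centre line; the fingertips stand 73 mm ahead of it and the grasp point (between the pads) lies 54 mm ahead of it; z points along the fingers, y is the line along which they close (so a half turn about z gives the same grasp; the last joint's range is limited). The gripper opens to 85 mm and grips with 20 to 120 N. Pads are 22 mm wide; open, the fingers measure 114 mm over their backs; the gripper's body (76 mm by 85 mm) begins 54 mm behind the grasp point. The pads swing forward as they close: fully open they stand 13 mm farther back than shut.
Start: joints at [1.156, 0.628, 0.038, 1.517, -0.027, 0.996, -0.02], TCP at [222.176, -610.864, 303.913] pointing down, gripper open.
Joint ranges: [-3.06, 3.06], [-0.37, 2.12], [-1.25, 1.32], [0.18, 2.47], [-1.1, 4.24], [0.23, 1.98], [-2.94, 2.94]. Speed limits (rad/s): [2.57, 2.57, 3.14, 3.14, 3.14, 3.14, 3.14].

### API

Orientations are given as [roll, pitch, yaw] about the fixed x, y, z axes, in that order (R = Rz(yaw) Ry(pitch) Rx(roll)).
In Python, from cell import ctrl gives the robot as it stands.
- The arm moves only by the tool send_rows, never from a script. Its argument "rows" is a list that holds one entry, the list of rows, each a list of 6 numbers: the shift along the tool's x, y, z in cm, then the turn, a rotation vector about the tool's x, y, z in rad. In form: [[[tx, ty, tz, wx, wy, wz], ...]]. A call has 1 to 10 rows; each row is the pose to reach, as a shift and turn from the pose commanded when the call began, along the tool's axes at that moment; what a row does not reach only later rows make up. A row lasts 1/10 s, in which the tool goes at most 50 mm and 8.59 degrees, less where a joint would pass 70% of its speed; a pose out of reach is approached as far as the arm can. A call with a gripper value outside its range is refused whole. "grip" is the closure in counts, from 0 (fully open) to 255 (shut), set as the call begins (left out, the last holds). The fingers move at their own pace and stop on an object; the grip force is fixed at half the most. Time passes only in rows, so rows that repeat a pose let the fingers close. It gives the time, the measured TCP pose, the force, the opening and the grip force at its end, in the units of the state.
- ctrl.read_state(): the state, without advancing time (a new reading comes with each control period).
- ctrl.get_image(name): name is "scene" or "top" or "wrist"; returns a dict with "pixels" (480x640x3 uint8, red, green, blue), "fx", "fy", "cx", "cy" (pixels), "extrinsics" (4x4, takes a point from camera to world coordinates); the wrist camera has in their place "mount" (4x4, takes a point from camera to tool coordinates, whose origin is the TCP and whose axes are the flange's). Camera axes: x right, y up, looking along -z (the intrinsics and any distortion apply to the point x, -y, -z); pixel columns grow to the right and rows downward; lengths in mm; the calibration is good to about 2 mm. A picture is of the moment at which its call begins: read the wrist's pose just before it. There is no depth.
- ctrl.finish_job(): hands the job in; it is judged then, once.
The state is a dict: "clock": time; "qpos": joint angles; "qd": joint speeds; "tau": joint torques, N m; "eef_pos": TCP position; "tool_rot": TCP orientation; "force": force on the tool from outside, world axes, zero at the start; "torque": the same for the moment, N m; "width": finger opening in mm; "gripper_force": force on a finger pad.
Only numpy, scipy, OpenCV 4.12 (cv2) and the standard library are available. Lean on these libraries where they do the work, as an engineer would, in place of code of your own. Each camera call takes 0.05 s, during which the arm holds its last target. There are 200 camera calls.

## Working session

There is one attempt and no reset: what is moved stays moved. The work goes in short steps, Python scripts to look and compute and a tool call to move; the robot and the scene stay as the last step left them, time stands still between calls to the robot, and variables do not carry over. Pictures are saved under pics/ and viewed, at most 10 in all, crops included, and the job is handed in when it is done.

Besides the shell and the picture viewer there is one more tool, called after ">>>" as name([rows], argument=value, ...), one row to a line, values as JSON. send_rows: Moves the arm, as the interface text tells. Its arguments: {"type":"object","properties":{"rows":{"type":"array","items":{"type":"array","items":{"type":"array","items":{"type":"number"}}}},"grip":{"type":"number"}},"required":["rows"]}

```bash
mkdir -p pics; ls
python3 - <<'E'
from cell import ctrl
import cv2,numpy as np,pickle
s=ctrl.read_state(); print({k:np.round(v,3).tolist() for k,v in s.items()})
for n in("top","scene"):
    d=ctrl.get_image(n); pickle.dump(d,open(f"pics/{n}0.pkl","wb"))
    cv2.imwrite(f"pics/{n}0.png",d["pixels"][:,:,::-1]); print(n,d["fx"],d["fy"],d["cx"],d["cy"],np.round(d["extrinsics"],3).tolist(),[k for k in d])
E
```

```text
pics
{'clock': 0.0, 'qpos': [1.156, 0.629, 0.038, 1.518, -0.027, 0.996, -0.02], 'qd': [-0.0, 0.0, -0.001, -0.001, -0.0, -0.001, -0.001], 'tau': [0.0, -56.341, 1.226, -19.345, 0.011, 0.01, -0.0], 'eef_pos': [222.008, -610.38, 302.986], 'tool_rot': [-3.14, 0.0, 0.349], 'force': [-0.139, 0.381, -0.625], 'torque': [-0.023, -0.015, -0.032], 'gripper_force': 0.0, 'width': 85.397}
top 584.9721213120532 584.9721213120532 319.8649462292859 245.5731492971138 [[-0.02, 0.997, -0.078, 385.785], [-0.999, -0.022, -0.023, 14.784], [-0.025, 0.078, 0.997, 1258.75], [0.0, 0.0, 0.0, 1.0]] ['pixels', 'fx', 'fy', 'cx', 'cy', 'extrinsics']
scene 570.6909553987232 570.6909553987232 326.107046874884 243.21584457406146 [[-0.295, -0.646, 0.704, 1290.08], [0.955, -0.209, 0.208, 261.761], [0.013, 0.734, 0.679, 841.539], [0.0, 0.0, 0.0, 1.0]] ['pixels', 'fx', 'fy', 'cx', 'cy', 'extrinsics']
```

View pics/top0.png

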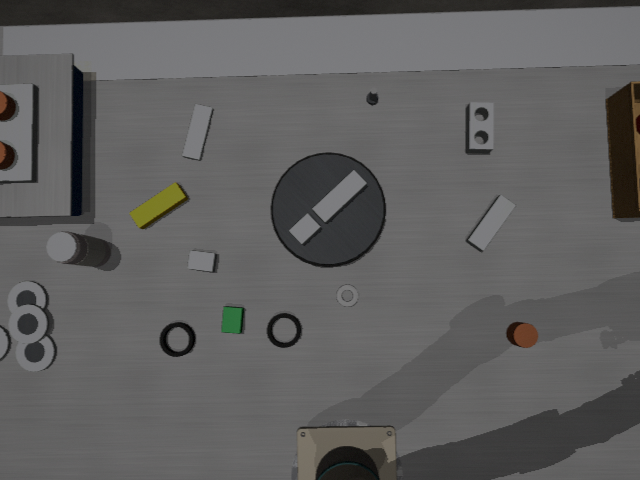

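View pics/scene0.png

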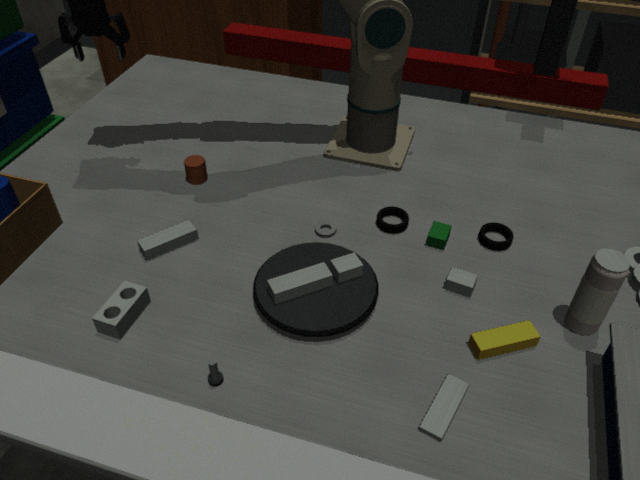

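The top view shows the lower course on the turntable: the long blank at about (340,196) and the half at (305,229). The loose long blank is at (491,223) on the right, the bored block at (480,127), the thin bar at (197,132), and the loose half at (202,261). The scene view agrees: the bar at (168,239) is thick, the one at (444,406) is thin, and the grey half block is at (461,281).

```bash
cat > h.py <<'E'
import numpy as np,cv2
from scipy.spatial.transform import Rotation as R
def ray(d,uv,z,E=None):
    E=d["extrinsics"] if E is None else E; E=np.asarray(E)
    uv=np.atleast_2d(uv).astype(float)
    c=np.c_[(uv[:,0]-d["cx"])/d["fx"],-(uv[:,1]-d["cy"])/d["fy"],-np.ones(len(uv))]@E[:3,:3].T
    t=(z-E[2,3])/c[:,2]; return E[:3,3]+c*t[:,None]
def top_rect(d,uv,z,thr=None,half=45,k=4,E=None):
    """bright top face around pixel uv -> centre, yaw of long side, sizes on plane z"""
    u0,v0=max(int(uv[0])-half,0),max(int(uv[1])-half,0)
    g=cv2.cvtColor(d["pixels"],cv2.COLOR_RGB2GRAY)[v0:v0+2*half,u0:u0+2*half]
    G=cv2.resize(g,None,fx=k,fy=k,interpolation=cv2.INTER_CUBIC)
    cx,cy=int((uv[0]-u0+.5)*k),int((uv[1]-v0+.5)*k)
    if thr is None: thr=(np.median(G[cy-3:cy+4,cx-3:cx+4])+np.median(G))/2
    _,lab=cv2.connectedComponents((G>thr).astype(np.uint8))
    m=(lab==lab[cy,cx]).astype(np.uint8)
    p=np.argwhere(m)[:,::-1]
    P=ray(d,(p+.5)/k-.5+[u0,v0],z,E)[:,:2].astype(np.float32)
    c,s,a=cv2.minAreaRect(P); 
    a=np.radians(a+(90 if s[1]>s[0] else 0)); 
    return np.round(P.mean(0),1),np.round(c,1),round((a+np.pi/2)%np.pi-np.pi/2,3),np.round(sorted(s),1),round(float(thr))
E
python3 - <<'E'
from h import *; import pickle
d=pickle.load(open("pics/top0.pkl","rb"))
g=cv2.cvtColor(d["pixels"],cv2.COLOR_RGB2GRAY)
for n,uv,z in(("lower_full",(340,196),60),("lower_half",(305,229),60),("loose_full",(491,223),30),("loose_half",(202,260),30),("thin",(197,132),12),("bored",(480,115),30)):
    print(n,top_rect(d,uv,z)); 
print(g[223,465:520].tolist());print(g[261,180:225].tolist());print(g[245:280,202].tolist())
E
```

```text
lower_full (array([582.7,   0.9], dtype=float32), array([582.8,   0.9]), np.float64(-0.838), array([ 39.4, 119.1]), 90)
lower_half (array([516.4,  74.4], dtype=float32), array([516.5,  74.4]), np.float64(-0.831), array([39.3, 53. ]), 90)
loose_full (array([ 523.6, -318.5], dtype=float32), array([ 523.8, -318.7]), np.float64(-0.652), array([ 37.5, 117.8]), 114)
loose_half (array([456.2, 296.5], dtype=float32), array([456.3, 296.8]), np.float64(1.43), array([38.2, 52.2]), 114)
thin (array([739.9, 307.7], dtype=float32), array([740.4, 307.9]), np.float64(-0.251), array([ 38. , 117.7]), 114)
bored (array([ 751.4, -302.9], dtype=float32), array([ 751.8, -302.7]), np.float64(1.066), array([ 5.1, 12.3]), 103)
[105, 106, 105, 105, 106, 105, 106, 105, 106, 106, 97, 91, 72, 43, 47, 106, 124, 124, 124, 124, 124, 124, 125, 124, 123, 124, 124, 124, 125, 125, 123, 124, 124, 124, 124, 125, 123, 116, 106, 103, 103, 104, 104, 104, 103, 104, 104, 104, 104, 104, 104, 104, 105, 105, 104]
[103, 104, 105, 103, 105, 104, 103, 104, 118, 124, 124, 124, 124, 124, 125, 124, 124, 125, 125, 124, 124, 125, 124, 125, 124, 124, 125, 124, 126, 125, 124, 125, 124, 89, 37, 30, 45, 57, 60, 90, 102, 99, 102, 100, 101]
[103, 103, 102, 102, 89, 90, 73, 121, 125, 125, 124, 124, 125, 125, 126, 125, 124, 125, 124, 125, 125, 125, 125, 125, 124, 84, 81, 101, 105, 103, 104, 104, 103, 104, 104]
```

>>> send_rows([
  [[1.5, -0.7, 0.5, 0, 0, -0.1], [5.4, -2.4, 1.7, 0, 0, -0.24], [9.6, -4.3, 3.1, 0, 0, -0.38], [13.8, -6.2, 4.4, 0, 0, -0.52], [18, -8, 5.8, 0, 0, -0.66], [22.2, -9.9, 7.1, 0, 0, -0.8], [26.4, -11.8, 8.5, 0, 0, -0.95], [30.7, -13.7, 9.8, 0, 0, -1.1], [34.9, -15.6, 11.2, 0, 0, -1.25], [38.3, -17.1, 12.3, 0, 0, -1.39]],
], grip=0)

```text
clock: 1.1
eef_pos: [525.3, -316.4, 179.9]
tool_rot: [3.141, -0.002, 1.747]
force: [-0.1, -0.1, -0.2]
width: 85.3
gripper_force: 0.0
```

>>> send_rows([
  [[0, 0, 0, 0, 0, -0.14], [0, 0, 0, 0, 0, -0.28], [0, 0, 0, 0, 0, -0.42], [0, 0, 0, 0, 0, -0.56], [0, 0, 0, 0, 0, -0.68], [0, 0, 0, 0, 0, -0.75], [0, 0, 0, 0, 0, -0.75], [0, 0, 0, 0, 0, -0.75]],
])

```text
clock: 1.9
eef_pos: [523.4, -319.3, 180.6]
tool_rot: [3.142, -0.001, 2.487]
force: [-0.5, -0.4, -0.3]
width: 85.2
gripper_force: 0.0
```

>>> send_rows([
  [[0, 0, 1.5, 0, 0, 0], [0, 0, 4, 0, 0, 0], [0, 0, 6.5, 0, 0, 0], [0, 0, 8.5, 0, 0, 0], [0, 0, 9.7, 0, 0, 0], [0, 0, 10.4, 0, 0, 0], [0, 0, 10.6, 0, 0, 0], [0, 0, 10.6, 0, 0, 0]],
])

```text
clock: 2.7
eef_pos: [524.0, -319.3, 75.2]
tool_rot: [3.141, 0.001, 2.489]
force: [0.1, 0.4, 0.5]
width: 85.3
gripper_force: 0.0
```

>>> send_rows([
  [[0, 0, 0, 0, 0, 0], [0, 0, 0, 0, 0, 0], [0, 0, 0, 0, 0, 0], [0, 0, 0, 0, 0, 0], [0, 0, 0, 0, 0, 0], [0, 0, 0, 0, 0, 0], [0, 0, 0, 0, 0, 0], [0, 0, 0, 0, 0, 0], [0, 0, 0, 0, 0, 0], [0, 0, 0, 0, 0, 0]],
], grip=255)

```text
clock: 3.7
eef_pos: [524.4, -319.3, 75.9]
tool_rot: [3.141, 0.002, 2.489]
force: [-0.2, 0.6, 6.4]
width: 39.0
gripper_force: 63.0
```

>>> send_rows([
  [[0, 0, -1, 0, 0, 0], [0, 0, -4, 0, 0, 0], [0, 0, -7.5, 0, 0, 0], [0.5, 0.7, -10.5, 0, 0, 0.02], [2, 2.8, -12, 0, 0, 0.05], [4.2, 6, -12, 0, 0, 0.08], [6.7, 9.5, -12, 0, 0, 0.11], [9.2, 13, -12, 0, 0, 0.14], [11.7, 16.6, -12, 0, 0, 0.16], [14.2, 20.1, -12, 0, 0, 0.18]],
])

```text
clock: 4.7
eef_pos: [532.3, -71.9, 195.0]
tool_rot: [-3.141, -0.0, 2.308]
force: [1.3, -0.3, -2.6]
width: 39.0
gripper_force: 61.9
```

```bash
cat > go.py <<'E'
import sys; from h import *; from cell import ctrl
x,y,z,yaw=map(float,sys.argv[1:5]); s=ctrl.read_state(); r=R.from_euler("xyz",s["tool_rot"])
t=r.inv().apply(np.array([x,y,z])-s["eef_pos"]); w=(r.inv()*R.from_euler("xyz",[np.pi,0,yaw])).as_rotvec()
print("cm",np.round(t/10,2),"rot",np.round(w,3),{k:np.round(s[k],2).tolist() for k in("clock","eef_pos","tool_rot","force","width","gripper_force","qpos")})
E
python3 go.py 538.6 49.9 195 2.305
```

```text
cm [ 8.59  8.65 -0.  ] rot [-0.001 -0.     0.003] {'clock': 4.7, 'eef_pos': [532.26, -71.89, 195.0], 'tool_rot': [-3.14, -0.0, 2.31], 'force': [1.28, -0.27, -2.56], 'width': 39.03, 'gripper_force': 61.89, 'qpos': [0.36, 0.65, -0.43, 1.93, 0.43, 0.65, 0.4]}
```

>>> send_rows([
  [[2.5, 2.5, 0, 0, 0, 0], [5, 5, 0, 0, 0, 0], [7, 7, 0, 0, 0, 0], [8.2, 8.2, 0, 0, 0, 0], [8.6, 8.6, 0, 0, 0, 0], [8.6, 8.6, 0, 0, 0, 0], [8.6, 8.6, 0, 0, 0, 0]],
])

```text
clock: 5.4
eef_pos: [538.5, 46.4, 194.8]
tool_rot: [-3.14, 0.001, 2.307]
force: [-0.5, -0.1, -4.0]
width: 39.1
gripper_force: 61.8
```

```bash
python3 go.py 538.6 49.9 136 2.305
python3 - <<'E'
from h import *; from cell import ctrl
d=ctrl.get_image("wrist"); cv2.imwrite("pics/w1.png",d["pixels"][:,:,::-1]); print(np.round(d["mount"],3).tolist(),d["fx"])
d=ctrl.get_image("top"); cv2.imwrite("pics/t1.png",d["pixels"][100:340,160:480,::-1].repeat(2,0).repeat(2,1))
E
```

```text
cm [0.26 0.25 5.87] rot [-0.002  0.001  0.002] {'clock': 5.4, 'eef_pos': [538.48, 46.39, 194.75], 'tool_rot': [-3.14, 0.0, 2.31], 'force': [-0.54, -0.1, -3.95], 'width': 39.05, 'gripper_force': 61.81, 'qpos': [0.13, 0.65, -0.41, 1.92, 0.41, 0.65, 0.2]}
[[0.0, 0.953, 0.302, 77.504], [1.0, -0.0, -0.0, -0.761], [-0.0, 0.302, -0.953, -71.147], [0.0, 0.0, 0.0, 1.0]] 398.8866926738981
```

View pics/w1.png

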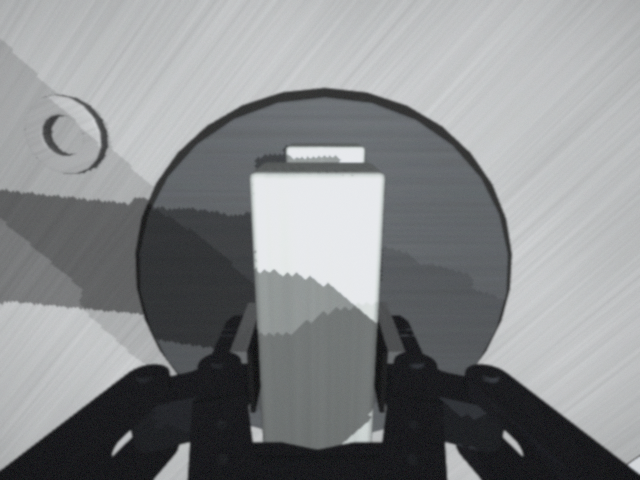

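The wrist view shows the held blank, with its far top edge at row 172 between columns 251 and 384. The lower half's far edge peeks out beyond it at row 147, columns 287–364. I'll turn both edges into points.

```bash
python3 - <<'E'
from h import *; from cell import ctrl
s=ctrl.read_state(); d=ctrl.get_image("wrist"); M=np.array(d["mount"])
print("held end, tool:",np.round(ray(d,[[251,173],[384,173]],45.9,M),1).tolist())
T=np.eye(4); T[:3,:3]=R.from_euler("xyz",s["tool_rot"]).as_matrix(); T[:3,3]=s["eef_pos"]
P=ray(d,[[287,147.5],[364,147.5]],60,T@M)
print("lower half end, world",np.round(P,1).tolist(),"tool",np.round(np.linalg.solve(T,np.c_[P,[1,1]].T)[:3].T,1).tolist(),s["eef_pos"])
u=np.array([-.670,.742]);print("expected",np.array([582.8,.9])+126*u, "mid",P[:,:2].mean(0))
E
python3 go.py 538.6 49.9 136 2.305
```

```text
held end, tool: [[62.4, -20.0, 45.9], [62.4, 18.8, 45.9]]
lower half end, world [[484.1, 82.6, 60.0], [512.8, 108.6, 60.0]] tool [[63.6, -15.8, 134.7], [63.6, 22.9, 134.7]] [538.57625373  46.22137655 194.75008927]
expected [498.38   94.392] mid [498.43524533  95.58237015]
cm [0.26 0.23 5.88] rot [-0.001  0.     0.001] {'clock': 5.55, 'eef_pos': [538.66, 46.45, 194.81], 'tool_rot': [-3.14, 0.0, 2.31], 'force': [0.28, 0.07, -2.75], 'width': 39.15, 'gripper_force': 61.81, 'qpos': [0.13, 0.65, -0.41, 1.92, 0.41, 0.65, 0.2]}
```

>>> send_rows([
  [[0.15, 0.3, 0.5, 0, 0, 0], [0.15, 0.3, 2, 0, 0, 0], [0.15, 0.3, 3.5, 0, 0, 0], [0.15, 0.3, 4.6, 0, 0, 0], [0.15, 0.3, 5.3, 0, 0, 0], [0.15, 0.3, 5.6, 0, 0, 0], [0.15, 0.3, 5.7, 0, 0, 0], [0.15, 0.3, 5.7, 0, 0, 0], [0.15, 0.3, 5.7, 0, 0, 0]],
])

```text
clock: 6.45
eef_pos: [540.3, 51.3, 138.4]
tool_rot: [3.141, 0.001, 2.309]
force: [0.2, -0.3, -3.5]
width: 39.0
gripper_force: 61.9
```

```bash
python3 go.py 538.6 49.9 136 2.305
```

```text
cm [ 0.01 -0.22  0.24] rot [0.001 0.001 0.004] {'clock': 6.45, 'eef_pos': [540.27, 51.35, 138.4], 'tool_rot': [3.14, 0.0, 2.31], 'force': [0.25, -0.28, -3.48], 'width': 39.02, 'gripper_force': 61.87, 'qpos': [0.08, 0.74, -0.35, 1.95, 0.47, 0.53, 0.14]}
```

>>> send_rows([
  [[-0.05, -0.1, 0.05, 0, 0, 0], [-0.05, -0.1, 0.1, 0, 0, 0], [-0.05, -0.1, 0.15, 0, 0, 0], [-0.05, -0.1, 0.15, 0, 0, 0]],
])

```text
clock: 6.85
eef_pos: [539.5, 50.2, 136.4]
tool_rot: [3.142, -0.0, 2.309]
force: [-1.1, 0.3, -3.5]
width: 39.1
gripper_force: 61.9
```

>>> send_rows([
  [[0, 0, 0.05, 0, 0, 0], [0, 0, 0.1, 0, 0, 0], [0, 0, 0.1, 0, 0, 0]],
])

```text
clock: 7.15
eef_pos: [539.6, 50.3, 135.8]
tool_rot: [3.141, 0.0, 2.309]
force: [-2.2, -0.6, 3.1]
width: 38.9
gripper_force: 62.5
```

>>> send_rows([
  [[0, 0, 0, 0, 0, 0], [0, 0, 0, 0, 0, 0], [0, 0, 0, 0, 0, 0], [0, 0, 0, 0, 0, 0], [0, 0, 0, 0, 0, 0], [0, 0, 0, 0, 0, 0], [0, 0, 0, 0, 0, 0], [0, 0, 0, 0, 0, 0]],
], grip=0)

```text
clock: 7.95
eef_pos: [539.5, 50.2, 135.4]
tool_rot: [-3.142, -0.0, 2.309]
force: [-0.2, 0.6, -0.1]
width: 85.6
gripper_force: 0.0
```

>>> send_rows([
  [[0, 0, -0.5, 0, 0, 0], [0, 0, -2, 0, 0, 0], [0, 0, -4.5, 0, 0, 0], [0, 0, -6.5, 0, 0, 0], [0, 0, -7, 0, 0, 0], [0, 0, -7, 0, 0, 0]],
])

```text
clock: 8.55
eef_pos: [539.9, 50.2, 206.2]
tool_rot: [3.14, 0.001, 2.308]
force: [-0.4, -0.2, 0.1]
width: 85.5
gripper_force: 0.0
```

```bash
python3 go.py 456.3 296.7 180 1.43
```

```text
cm [23.87 10.39  2.6 ] rot [0.002 0.    0.878] {'clock': 8.55, 'eef_pos': [539.92, 50.16, 206.16], 'tool_rot': [3.14, 0.0, 2.31], 'force': [-0.4, -0.24, 0.06], 'width': 85.54, 'gripper_force': 0.0, 'qpos': [0.13, 0.64, -0.42, 1.91, 0.4, 0.68, 0.21]}
```

>>> send_rows([
  [[1.5, 0.7, 0, 0, 0, 0.05], [5, 2.2, 0.3, 0, 0, 0.17], [9, 3.9, 0.7, 0, 0, 0.3], [13, 5.7, 1.2, 0, 0, 0.43], [17, 7.4, 1.7, 0, 0, 0.56], [20.5, 8.9, 2.2, 0, 0, 0.7], [23, 10, 2.5, 0, 0, 0.82], [23.9, 10.4, 2.6, 0, 0, 0.88], [23.9, 10.4, 2.6, 0, 0, 0.88], [23.9, 10.4, 2.6, 0, 0, 0.88]],
])

```text
clock: 9.55
eef_pos: [455.4, 296.1, 178.6]
tool_rot: [-3.141, 0.002, 1.43]
force: [0.1, -0.9, 1.0]
width: 85.6
gripper_force: 0.0
```

```bash
python3 go.py 456.3 296.7 75 1.43
python3 - <<'E'
from h import *; from cell import ctrl
d=ctrl.get_image("top"); cv2.imwrite("pics/t2.png",cv2.resize(d["pixels"][120:360,160:480,::-1],None,fx=2,fy=2))
E
```

```text
cm [ 0.09  0.08 10.36] rot [-0.001  0.002  0.   ] {'clock': 9.55, 'eef_pos': [455.44, 296.11, 178.58], 'tool_rot': [-3.14, 0.0, 1.43], 'force': [0.11, -0.89, 0.95], 'width': 85.55, 'gripper_force': 0.0, 'qpos': [-0.55, 0.66, -0.12, 1.93, 0.13, 0.57, -0.9]}
```

View pics/t2.png

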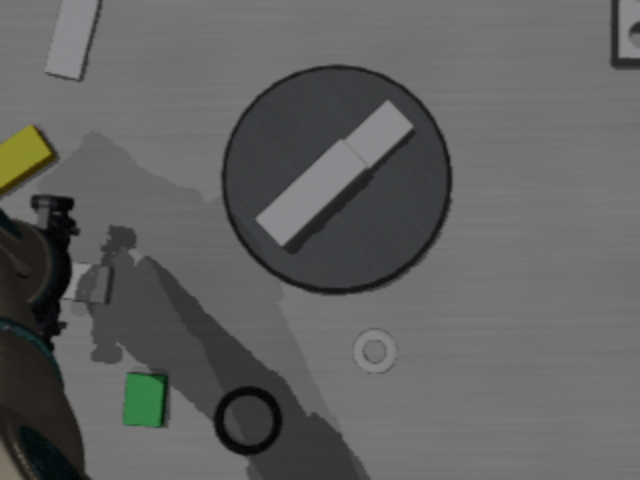

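The top view shows the long blank lying flush over the gap, from (255,220) to (370,150) in the crop, with the rest of the lower long blank visible up to (412,128). The gripper stands over the half blank. I'll descend and grip it.

>>> send_rows([
  [[0.1, 0.1, 1.5, 0, 0, 0], [0.1, 0.1, 4, 0, 0, 0], [0.1, 0.1, 6.5, 0, 0, 0], [0.1, 0.1, 8.5, 0, 0, 0], [0.1, 0.1, 9.7, 0, 0, 0], [0.1, 0.1, 10.2, 0, 0, 0], [0.1, 0.1, 10.3, 0, 0, 0], [0.1, 0.1, 10.3, 0, 0, 0]],
])

```text
clock: 10.4
eef_pos: [457.3, 297.8, 77.0]
tool_rot: [3.141, -0.001, 1.428]
force: [0.3, 0.4, -0.7]
width: 84.8
gripper_force: 0.0
```

>>> send_rows([
  [[0, 0, 0, 0, 0, 0], [0, 0, 0, 0, 0, 0], [0, 0, 0, 0, 0, 0], [0, 0, 0, 0, 0, 0], [0, 0, 0, 0, 0, 0], [0, 0, 0, 0, 0, 0], [0, 0, 0, 0, 0, 0], [0, 0, 0, 0, 0, 0], [0, 0, 0, 0, 0, 0], [0, 0, 0, 0, 0, 0]],
], grip=255)

```text
clock: 11.4
eef_pos: [457.1, 298.1, 77.1]
tool_rot: [3.141, -0.001, 1.429]
force: [0.2, -0.5, 6.4]
width: 39.2
gripper_force: 61.5
```

>>> send_rows([
  [[0, 0, -1, 0, 0, 0], [0, 0, -3.5, 0, 0, 0], [0, 0, -7, 0, 0, 0], [0, 0, -11, 0, 0, 0], [0, 0, -14, 0, 0, 0], [0, 0, -15, 0, 0, 0], [0, 0, -15, 0, 0, 0]],
])

```text
clock: 12.1
eef_pos: [457.3, 298.1, 227.8]
tool_rot: [3.139, -0.002, 1.429]
force: [-0.1, 0.7, -0.4]
width: 38.8
gripper_force: 60.7
```

```bash
python3 go.py 604.9 -23.6 225 2.305
python3 - <<'E'
from h import *; from cell import ctrl
d=ctrl.get_image("top")
print("placed full",top_rect(d,(317,215),90,thr=108)); print("lower rest z60",top_rect(d,(360,180),60,thr=90))
g=cv2.cvtColor(d["pixels"],cv2.COLOR_RGB2GRAY); print([int(g[round(215-i*.73),317+i]) for i in range(0,60,2)])
d=ctrl.get_image("wrist"); cv2.imwrite("pics/w2.png",d["pixels"][:,:,::-1])
E
```

```text
cm [-29.76  19.17   0.27] rot [ 0.003 -0.001 -0.876] {'clock': 12.1, 'eef_pos': [457.28, 298.13, 227.84], 'tool_rot': [3.14, -0.0, 1.43], 'force': [-0.11, 0.71, -0.37], 'width': 38.77, 'gripper_force': 60.74, 'qpos': [-0.54, 0.58, -0.13, 1.89, 0.12, 0.68, -0.89]}
placed full (array([556.7,  28.1], dtype=float32), array([558.1,  26.9]), np.float64(-0.859), array([ 41. , 181.2]), 108)
lower rest z60 (array([581.1,   4. ], dtype=float32), array([578.7,   8.3]), np.float64(-0.88), array([ 43.1, 137.9]), 90)
[138, 138, 138, 138, 139, 138, 139, 138, 138, 138, 138, 137, 137, 138, 137, 137, 138, 138, 138, 138, 137, 138, 138, 137, 56, 61, 59, 58, 64, 115]
```

View pics/w2.png

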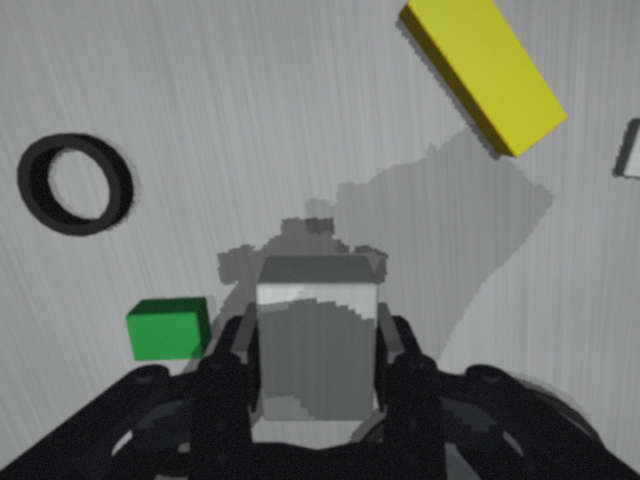

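The wrist view shows the half blank held square: front top edge at row 283 between columns 257 and 378, rear edge near row 419. I'll carry it over the turntable.

>>> send_rows([
  [[-1.2, 0.8, 0, 0, 0, -0.04], [-4.2, 2.7, 0, 0, 0, -0.13], [-7.9, 5.1, 0, 0, 0, -0.24], [-11.8, 7.6, 0, 0, 0, -0.36], [-15.7, 10.1, 0, 0, 0, -0.48], [-19.6, 12.6, 0, 0, 0, -0.6], [-23.5, 15.1, 0, 0, 0, -0.71], [-27, 17.4, 0, 0, 0, -0.81], [-29.2, 18.8, 0, 0, 0, -0.86], [-29.8, 19.2, 0, 0, 0, -0.88]],
])

```text
clock: 13.2
eef_pos: [604.6, -29.2, 223.6]
tool_rot: [-3.138, -0.001, 2.304]
force: [-0.7, 0.3, -1.4]
width: 39.0
gripper_force: 60.6
```

>>> send_rows([
  [[0, 0, 1, 0, 0, 0], [0, 0, 2.5, 0, 0, 0], [0, 0, 3, 0, 0, 0], [0, 0, 3, 0, 0, 0], [0, 0, 3, 0, 0, 0]],
])

```text
clock: 13.7
eef_pos: [604.5, -23.0, 196.2]
tool_rot: [-3.141, -0.001, 2.311]
force: [0.2, 0.2, -1.4]
width: 39.0
gripper_force: 60.6
```

```bash
python3 - <<'E'
from h import *; from cell import ctrl
d=ctrl.get_image("wrist"); M=np.array(d["mount"]); cv2.imwrite("pics/w3.png",d["pixels"][:,:,::-1])
print("held ends, tool:",np.round(ray(d,[[257,283],[378,283],[265,419],[372,419]],47.1,M),1).tolist())
E
python3 go.py 604.9 -23.6 137 2.305
```

```text
held ends, tool: [[27.2, -20.0, 47.1], [27.2, 18.8, 47.1], [-25.9, -19.5, 47.1], [-25.9, 19.1, 47.1]]
cm [-0.03 -0.01  5.97] rot [0.    0.    0.005] {'clock': 13.75, 'eef_pos': [604.81, -23.32, 196.67], 'tool_rot': [3.14, 0.0, 2.31], 'force': [0.01, 0.28, -1.27], 'width': 38.86, 'gripper_force': 60.61, 'qpos': [0.24, 0.72, -0.4, 1.74, 0.39, 0.76, 0.38]}
```

View pics/w3.png

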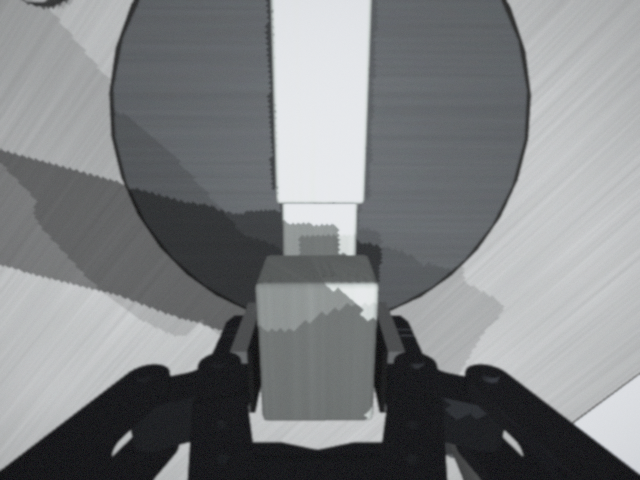

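The wrist view shows the placed long blank's end at row 202 between columns 277 and 365. The lower long blank shows behind it at columns 283–356, and the held half's front edge is at row 283.

Run:
```python
from h import *; from cell import ctrl
d=ctrl.get_image("wrist"); M=np.array(d["mount"])
print("upper full end:",np.round(ray(d,[[277,202.5],[365,202.5],[272.5,10],[371,10]],106.7,M),1).tolist())
print("lower full sides:",np.round(ray(d,[[283,210],[356,210]],136.7,M),1).tolist())
```

```text
upper full end: [[41.2, -18.8, 106.7], [41.3, 21.0, 106.7], [118.3, -18.3, 106.7], [118.3, 20.5, 106.7]]
lower full sides: [[31.1, -18.8, 136.7], [31.1, 20.0, 136.7]]
```

>>> send_rows([
  [[0.1, 0.1, 0.5, 0, 0, 0], [0.1, 0.1, 2, 0, 0, 0], [0.1, 0.1, 3.5, 0, 0, 0], [0.1, 0.1, 4.7, 0, 0, 0], [0.1, 0.1, 5.4, 0, 0, 0], [0.1, 0.1, 5.7, 0, 0, 0], [0.1, 0.1, 5.7, 0, 0, 0], [0.1, 0.1, 5.7, 0, 0, 0]],
])

```text
clock: 14.6
eef_pos: [605.1, -22.8, 139.7]
tool_rot: [3.141, 0.0, 2.309]
force: [0.2, -0.1, -1.0]
width: 39.1
gripper_force: 60.6
```

```bash
python3 go.py 604.9 -23.6 137 2.305
```

```text
cm [-0.04 -0.07  0.27] rot [0.001 0.    0.004] {'clock': 14.6, 'eef_pos': [605.11, -22.82, 139.74], 'tool_rot': [3.14, 0.0, 2.31], 'force': [0.23, -0.07, -0.96], 'width': 39.07, 'gripper_force': 60.63, 'qpos': [0.21, 0.8, -0.36, 1.77, 0.43, 0.65, 0.34]}
```

>>> send_rows([
  [[0, 0, 0.1, 0, 0, 0], [0, 0, 0.15, 0, 0, 0], [0, 0, 0.2, 0, 0, 0], [0, 0, 0.2, 0, 0, 0]],
])

```text
clock: 15.0
eef_pos: [604.8, -22.9, 137.5]
tool_rot: [3.141, 0.0, 2.309]
force: [0.1, 0.3, -0.7]
width: 39.1
gripper_force: 60.6
```

>>> send_rows([
  [[0, 0, 0.05, 0, 0, 0], [0, 0, 0.1, 0, 0, 0], [0, 0, 0.1, 0, 0, 0]],
])

```text
clock: 15.3
eef_pos: [604.9, -22.9, 137.2]
tool_rot: [3.141, 0.001, 2.309]
force: [-1.9, -0.7, 4.7]
width: 38.5
gripper_force: 61.5
```

Contact. Release and retreat.

>>> send_rows([
  [[0, 0, 0, 0, 0, 0], [0, 0, 0, 0, 0, 0], [0, 0, 0, 0, 0, 0], [0, 0, 0, 0, 0, 0], [0, 0, 0, 0, 0, 0], [0, 0, 0, 0, 0, 0], [0, 0, 0, 0, 0, 0], [0, 0, 0, 0, 0, 0]],
], grip=0)

```text
clock: 16.1
eef_pos: [604.8, -22.9, 136.4]
tool_rot: [3.142, 0.0, 2.309]
force: [-0.2, -0.9, 0.8]
width: 85.4
gripper_force: 0.0
```

>>> send_rows([
  [[0, 0, -0.5, 0, 0, 0], [0, 0, -2, 0, 0, 0], [0, 0, -5, 0, 0, 0], [0, 0, -8, 0, 0, 0], [0, 2, -10, 0, 0, 0], [-3, 5, -10, 0, 0, 0], [-6, 8, -10, 0, 0, 0], [-10, 10, -10, 0, 0, 0], [-12, 12, -10, 0, 0, 0], [-12, 12, -10, 0, 0, 0]],
])

```text
clock: 17.1
eef_pos: [777.0, -31.8, 236.8]
tool_rot: [3.139, 0.002, 2.307]
force: [-0.5, -0.3, -0.2]
width: 85.2
gripper_force: 0.0
```

>>> send_rows([
  [[-3, -3, 0, 0, 0, 0], [-6, -6, 0, 0, 0, 0], [-9, -9, 0, 0, 0, 0], [-12, -12, 0, 0, 0, 0], [-14, -14, 0, 0, 0, 0], [-14, -14, 0, 0, 0, 0], [-14, -14, 0, 0, 0, 0]],
])

```text
clock: 17.8
eef_pos: [764.2, -228.7, 237.3]
tool_rot: [3.141, -0.001, 2.308]
force: [-0.1, 1.0, -0.2]
width: 85.2
gripper_force: 0.0
```

```bash
python3 - <<'E'
from h import *; from cell import ctrl
for n,c in(("top",(120,330,220,440)),("scene",(210,360,220,420))):
    d=ctrl.get_image(n); cv2.imwrite(f"pics/{n}9.png",cv2.resize(d["pixels"][c[0]:c[1],c[2]:c[3],::-1],None,fx=2.7,fy=2.7))
print(ctrl.read_state()["clock"],ctrl.read_state()["eef_pos"])
E
python3 - <<'E'
import cv2,numpy as np
a=cv2.imread("pics/top9.png");b=cv2.imread("pics/scene9.png")
b=cv2.resize(b,(400,300));a=cv2.resize(a,(400,382));h=np.zeros((382,800,3),np.uint8);h[:,:400]=a;h[:300,400:]=b
cv2.imwrite("pics/f.png",h)
E
```

```text
17.9 [ 764.97464778 -225.92326527  237.2001757 ]
```

View pics/f.png

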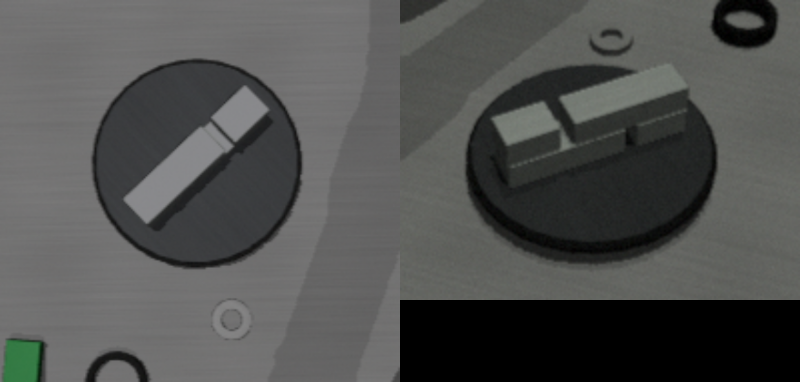

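The picture shows both courses flush. The half blank is at (240,113) and the long one at (180,175), with the gap between them and the lower gap bridged. One numeric check, then I hand in if it is within tolerance.

Run:
```python
from h import *; from cell import ctrl
d=ctrl.get_image("top")
h=top_rect(d,(352,182),90,thr=110); f=top_rect(d,(318,215),90,thr=110)
u=np.array([-.670,.742]); v=np.array([-u[1],u[0]]); o=np.array([582.8,.9])
print(h,(h[1]-o)@u,(h[1]-o)@v); print(f,(f[1]-o)@u,(f[1]-o)@v)
if abs((h[1]-o)@u+33)<9 and abs((h[1]-o)@v)<8: print(ctrl.finish_job())
```

```text
(array([604.9, -24.8], dtype=float32), array([604.9, -24.6]), np.float64(-0.826), array([38.5, 52.5]), 110) -33.728000000000016 0.6867999999999839
(array([541.1,  46.3], dtype=float32), array([541.3,  46.3]), np.float64(-0.86), array([ 40.8, 129.8]), 110) 61.4918 0.375
the job is handed in; nothing more can be done
None
```

The second course is laid and handed in at about 18 s of the 51 s. The half blank measured −33.7 mm lengthwise (target −33) and 0.7 mm off to the side. The long blank's end was about 13 mm from the half's just before placing. The final top view read its centre at 61.5 mm (target 66), but that outline (130 mm) took in some of the blank below. I got no verdict back.

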